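# Hold the kiln gate open and push the bead rack in

## Task

Load the bead rack into the kiln without grasping anything: press the long brass treadle down with one fingertip so the spring gate swings up, and keep it open while another fingertip pushes the rack by its copper end plate along the chute, past the gate, until it is fully home against the stop inside the kiln. Then let go of the treadle so the gate swings shut over the rack's handle. Do not lift or pinch the rack, do not let the gate touch the rack at any time, and leave the cup, marver plate, tweezers and torch with its lever alone.

Things in the scene. Friction and masses are not known exactly. Their poses are not given: they have to be found in the camera images.
- station: Fixed kiln and loading chute. Origin on the counter under the chute's centre line; +x along the chute into the kiln, +y to the treadle side. In mm: chute from x -290, floor z 25, inside 72 wide (y -36 to 36), side walls 6 thick, top z 43. Gate blade at x 120. Grey kiln box x 160 to 370, y -129 to 129, top z 220, mouth z 25 to 85. Posts 14 wide, 66 high at x -292 and 136, y 46, carry the gate shaft.
- home (a point): Fixed point on the chute floor inside the kiln (station x 200 mm) where the rack's origin lies when the rack is fully home against the stop (stop at x 260). The rear face of the copper end plate is then at station x 20; a red band over the -y side wall, x 15 to 27, shows the end plate's place.
- gate (a joint): Spring hinge of gate blade and treadle, one piece on an 8 mm steel shaft parallel to the chute at station y 46, z 60 mm. 0 = shut, 0.95 rad = fully open (end stop); pushing the treadle down opens it, with about 2 to 10 N, more near the shaft. The rack passes freely above 0.65 rad; below about 0.5 the blade is in its way. Shuts by itself when released.
- gate_frame: Shaft, blade and treadle; origin on the shaft axis, station x 0. Blade: dark steel, 5 mm thick, at station x 120; shut it spans y -34 to 21, z 35 to 60 mm. Treadle: brass plate 4 thick, x -280 to 100, 12 to 68 mm out from the shaft on +y; shut it slopes up outwards by 0.44 rad (36 mm out its top is at z 79), fully open down by 0.51 (there z 42). A fingertip can slide along it in x.
- treadle_mid (a point): Centre of the treadle plate's upper face (40 mm from the shaft axis, station x -90).
- rack: Steel bead rack, loose in the chute on its floor, 0.25 to 0.5 kg. Origin: centre of the tray's underside; +x the front, to the kiln. Tray 120 x 66 mm, 22 high (x -60 to 60); a flat handle strip 24 wide, 5 high runs back to x -180, ending in an upright copper end plate 6 thick, 60 wide (y -30 to 30), 45 high. Handle and end plate stay outside the gate.
- push_face (a point): Point on the rear (robot-pushed) face of the copper end plate, on its centre line, 30 mm above the chute floor; the push goes along the rack's +x.
- cup: Fired clay cup, 68 mm across, 75 high, loose on the counter; origin under its centre. Leave alone.
- marver: Copper marver plate 75 x 110 x 10 mm, loose on the counter beyond the chute's open end; origin under its centre. Leave alone.
- tweezers: Black steel tweezers 120 mm long, 8 high, loose on the counter beside the treadle; origin under the middle, long axis x. Leave alone.
- torch: Gas torch stand bolted to the counter, foot 100 x 90 mm, about 230 high; origin under the foot's centre. Leave alone.
- torch_lever (a joint): Brass shutoff lever on the torch, 0 = closed, grows to 1.57 rad as it swings up. Not part of the work: leave it as it is.
There are look-alikes about, which are no part of the job. There is more than one size of the rack; the job needs the larger.

How it is judged:
On the way, in this order (a step that is already met when the one before it is completed fails the run):
1. a fingertip holds the treadle down and the gate open before the rack reaches it (value of joint gate above 0.55 rad and contact force between the fingers and gate_frame above 0.3 N and x of rack in the frame of station below 0.05 m), for 0.2 s.
2. the rack passes under the gate while a fingertip holds it open (value of joint gate above 0.55 rad and contact force between the fingers and gate_frame above 0.3 N and x of rack in the frame of station between 0.09 and 0.17 m), for 0.1 s.
3. the rack is fully home with the gate still held open (value of joint gate above 0.55 rad and contact force between the fingers and gate_frame above 0.3 N and x of rack in the frame of station above 0.193 m), for 0.1 s.
At the end, for the whole second after the job is handed in: The rack lies flat in the chute within 7 mm of the stop inside the kiln (origin at station x 193 mm or more), at rest, and the gate has been released and is shut (below 0.06 rad) (x of rack in the frame of station between 0.193 and 0.206 m and z of rack in the frame of station between 0.02 and 0.03 m and value of joint gate below 0.06 rad and linear speed of rack below 0.01 m/s and angle between the x axis of rack and the x axis of station, either way round below 0.08 rad); the robot touches nothing.
It fails at once if the rack is lifted or tipped (z of rack in the frame of station above 0.037 m or angle between rack's own z axis and vertical above 0.15 rad).
It fails at once if the gate blade hits or presses on the rack (contact force between gate_frame and rack above 1 N).
It fails at once if the cup, marver plate or tweezers are moved (distance of any of cup, marver, tweezers from where it was at the start of the episode above 0.015 m).
It fails at once if the torch is struck or its lever turned (contact force between any of the arm, the fingers and torch above 2 N or value of joint torch_lever above 0.3 rad or value of joint torch_lever below -0.08 rad).
It also fails if it takes over 45 s, if anything falls off the work surface, if the arm or the gripper's body presses on something with over 40 N, if the wrist force passes 120 N, or if a joint passes its speed limit or range.

## Robot

A 6-joint arm with a two-finger parallel gripper is mounted at the origin on the work surface. World frame = base frame: x ahead of the robot, y to its left, z up, the work surface at z = 0. Lengths are in m, angles in rad, forces in N, time in s.
With the tool pointing down it reaches from about 0.35 to 0.975 m from the base axis. Payload 4.9 kg.
Tool frame: the origin (TCP) lies on the mounting face of the last link; the fingertips stand 173 mm ahead of it and the grasp point (between the pads) lies 155 mm ahead of it; z points along the fingers, y is the direction in which the jaws open and shut (so a half turn about z gives the same grasp; the last joint's range is limited). The gripper opens to 85 mm and grips with 20 to 120 N. Pads are 22 mm wide; open, the fingers measure 114 mm over their backs; the gripper's body (76 mm by 85 mm) begins 54 mm behind the grasp point. The pads swing forward as they close: fully open they stand 13 mm farther back than shut.
Start: joints at [1.047, 0.053, 1.613, -0, 1.476, -0.119], TCP at [0.246, 0.574, 0.405] pointing down, gripper open.
Joint ranges: [-3.01, 3.01], [-1.01, 2.22], [0.06, 2.58], [-1.02, 4.17], [0.09, 2.62], [-3.14, 3.14]. Speed limits (rad/s): [2.57, 2.57, 3.14, 3.14, 3.14, 3.14].

## Interface

Orientations are given as a unit quaternion [w, x, y, z].
In Python, from plant import manip gives the robot as it stands.
- The arm moves only by the tool play_rows, never from a script. Its argument "increments" is a list of rows, each an object with "offset": the shift along the tool's x, y, z in mm, a list of three; "twist": the turn about the tool's z in rad; "grip": the opening, from 0 (shut) to 1 (fully open). In form: [{"offset": [dx, dy, dz], "twist": twist, "grip": grip}, ...]. A call has 1 to 5 rows; each row is the pose to reach, as a shift and turn from the pose commanded when the call began, along the tool's axes at that moment; what a row does not reach only later rows make up. A row lasts 1/12 s, in which the tool goes at most 41.7 mm and 7.16 degrees, less where a joint would pass 70% of its speed; a pose out of reach is approached as far as the arm can. A call with a gripper value outside its range is refused whole. The fingers move at their own pace and stop on an object; the grip force is fixed at half the most. Time passes only in rows, so rows that repeat a pose let the fingers close. It gives the time, the measured TCP pose, the force and the opening at its end, in the units of the state.
- manip.state(): the state, without advancing time (a new reading comes with each control period).
- manip.grab_frame(name): name is "scene" or "side" or "wrist"; returns the picture (480x640x3 uint8, blue, green, red); there is no depth.
- manip.get_calibration(name): a dict with "fx", "fy", "cx", "cy" (pixels), "T" (4x4, takes a point from camera to world coordinates). Camera axes: x right, y down, z forward; pixel columns grow to the right and rows downward; lengths in m; the calibration is good to about 2 mm. A picture is of the moment at which its call begins: read the wrist's pose just before it. get_calibration takes no time and is no camera call; for the wrist camera it gives the pose at the moment of the call.
- manip.job_done(): hands the job in, once; it reports no verdict.
Trained networks look in the newest picture that a camera, given by its name, has taken for a name from the list of things; names that differ only in an ending like _2 or _b are one class to them, and where a whole thing is asked for, a point or a joint stands for the part that bears it (a point fixed in the world has none). Each returns a list of dicts, best first, with "p" (0 to 1); they miss things now and then, are a little off and sometimes report something else, mostly with a low value. They report only what shows in the picture. A call takes as long as a camera call. They do not tell look-alikes from the thing itself.
- manip.boxes_of(query, camera): "xyz" ([x, y, z] in m, in the coordinates of the camera as it stood for that picture, good to about 4 mm: the middle of the surface that is visible of it).
- manip.tip_of(query, camera): "xyz" ([x, y, z] in m, in the coordinates of the camera as it stood for that picture, good to about 4 mm: a listed point, or the origin of a listed thing).
The state is a dict: "time": time; "joint_pos": joint angles; "joint_vel": joint speeds; "joint_efforts": joint torques, N m; "tool_pos": TCP position; "tool_rot": TCP orientation; "contact_force": force on the tool from outside, world axes, zero at the start; "ft_torque": the same for the moment, N m; "gripper_width": opening from 0.0 (shut) to 1.0 (fully open).
Only numpy, scipy, OpenCV 4.12 (cv2) and the standard library are available. Lean on these libraries where they do the work, as an engineer would, in place of code of your own. Each camera call takes 0.05 s, during which the arm holds its last target. There are 200 camera calls.

## Working session

There is one attempt and no reset: what is moved stays moved. The work goes in short steps, Python scripts to look and compute and a tool call to move; the robot and the scene stay as the last step left them, time stands still between calls to the robot, and variables do not carry over. Pictures are saved under pics/ and viewed, about 8 in all and at most 12, crops included, and the job is handed in when it is done.

Besides the shell and the picture viewer there is one more tool, called after "Call:" by a JSON object that holds its "name" and its "arguments". play_rows: Moves the arm, as the interface text tells. Its arguments: {"type":"object","properties":{"increments":{"type":"array"}},"required":["increments"]}

```bash
mkdir -p pics; ls; python3 - <<'E'
from plant import manip
import cv2,numpy as np
s=manip.state();print(s['time'],s['tool_pos'],s['tool_rot'],s['gripper_width'])
for c in ['scene','side']:
    im=manip.grab_frame(c);cv2.imwrite(f'pics/{c}0.png',im)
    T=np.array(manip.get_calibration(c)['T']);print(c,T[:3,3])
    for q in ['station','home','gate_frame','treadle_mid','rack','push_face','cup','marver','tweezers','torch']:
        r=manip.tip_of(q,c)
        print(q,[(round(d['p'],2),np.round((T@np.r_[d['xyz'],1])[:3],3).tolist()) for d in r[:4]])
print(manip.state()['time'])
E
```

```text
pics
0.0 [0.24599068 0.57426701 0.40345373] [-3.21368583e-04  2.01014154e-01  9.79587803e-01 -9.71159822e-04] 1.00269395927872
scene [ 1.10593053 -0.31628575  0.98682291]
station [(0.86, [0.513, -0.071, 0.0])]
home [(0.56, [0.471, 0.087, 0.061]), (0.4, [0.555, -0.06, 0.059]), (0.35, [0.513, -0.07, 0.002])]
gate_frame [(0.91, [0.556, -0.059, 0.063])]
treadle_mid [(0.74, [0.564, 0.035, 0.078])]
rack [(0.93, [0.513, -0.091, 0.026]), (0.83, [0.294, -0.241, -0.0])]
push_face [(0.87, [0.471, 0.086, 0.06]), (0.62, [0.184, -0.323, 0.023])]
cup [(0.63, [0.353, -0.039, -0.001])]
marver [(0.67, [0.379, 0.299, -0.003]), (0.63, [0.662, 0.079, -0.003]), (0.44, [0.575, 0.35, -0.0])]
tweezers [(0.62, [0.664, 0.077, -0.0]), (0.25, [0.474, 0.086, 0.06])]
torch [(0.57, [0.575, 0.349, 0.001])]
side [0.34653258 0.6368136  0.73957329]
station [(0.71, [0.508, -0.066, 0.003])]
home [(0.68, [0.549, -0.263, 0.021])]
gate_frame [(0.78, [0.555, -0.058, 0.059])]
treadle_mid [(0.56, [0.569, 0.035, 0.083])]
rack [(0.82, [0.515, -0.091, 0.024]), (0.75, [0.298, -0.244, 0.001]), (0.71, [0.55, -0.062, 0.061])]
push_face [(0.96, [0.479, 0.086, 0.057]), (0.96, [0.188, -0.326, 0.021])]
cup [(0.64, [0.354, -0.032, 0.004])]
marver [(0.77, [0.381, 0.305, -0.005])]
tweezers [(0.71, [0.664, 0.079, 0.003])]
torch [(0.68, [0.573, 0.352, 0.001]), (0.32, [0.472, 0.087, 0.056])]
1.1
```

View pics/scene0.png

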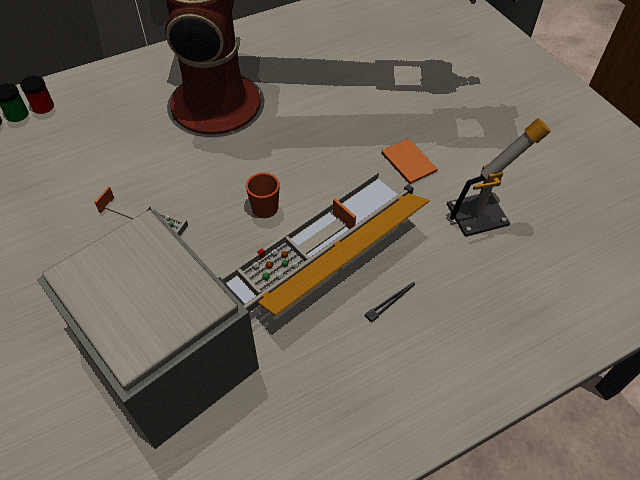

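View pics/side0.png

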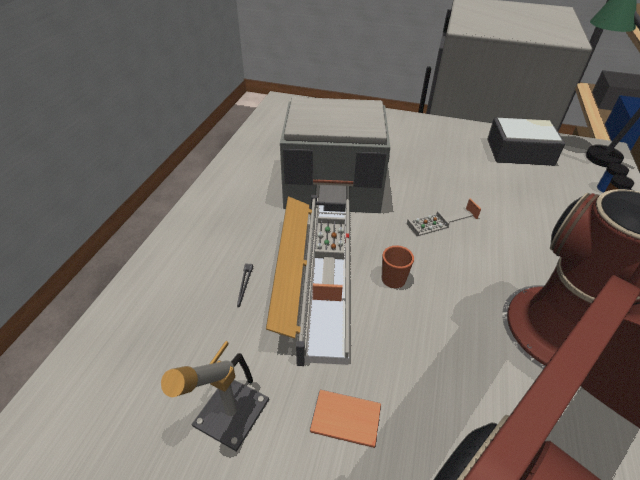

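Both views show the large rack in the chute, with its copper plate near scene pixel (344,210). The small look-alike lies loose beside the kiln at about (110,205). I'll use one finger on the treadle and the other behind the plate, with the gripper open across the shaft. Next I fit the station pose.

```bash
cat > h.py <<'E'
import numpy as np
from scipy.spatial.transform import Rotation as R
from plant import manip
O=np.array([0.0,0.0]);YAW=0.0
def load():
    return np.load('st.npy')
def w(p):
    o=load();c,s=np.cos(o[2]),np.sin(o[2]);return np.array([o[0]+c*p[0]-s*p[1],o[1]+s*p[0]+c*p[1],p[2]])
def st(p):
    o=load();c,s=np.cos(o[2]),np.sin(o[2]);d=np.array(p[:2])-o[:2];return np.array([c*d[0]+s*d[1],-s*d[0]+c*d[1],p[2]])
def rep(target=None):
    s=manip.state();q=s['tool_rot'];r=R.from_quat([q[1],q[2],q[3],q[0]])
    m=r.as_matrix();y=m[:,1];o=load()
    a=np.arctan2(y[1],y[0])-(o[2]+np.pi/2);a=(a+np.pi/2)%np.pi-np.pi/2
    print('t',s['time'],'tcp station mm',np.round(st(s['tool_pos'])*1e3,1),'twist needed',round(a,3),'tilt',np.round(m[:2,2],3),'F',np.round(s['contact_force'],1),'g',round(s['gripper_width'],2))
    for t in (target or []):
        print(t,'offset',np.round(r.inv().apply(w(np.array(t)/1e3)-s['tool_pos'])*1e3,1))
E
python3 - <<'E'
import numpy as np
from scipy.optimize import least_squares
P=[((0,0),(.513,-.071)),((0,0),(.508,-.066)),((0,46),(.556,-.059)),((0,46),(.555,-.058)),((-90,83),(.564,.035)),((-90,83),(.569,.035))]
# rack on axis: y=0
A=[(.513,-.091),(.515,-.091),(.471,.086),(.479,.086)]
def f(o):
    c,s=np.cos(o[2]),np.sin(o[2]);r=[]
    for (a,b) in P:
        a=np.array(a)/1e3;r+=[o[0]+c*a[0]-s*a[1]-b[0],o[1]+s*a[0]+c*a[1]-b[1]]
    for b in A: r.append(-s*(b[0]-o[0])+c*(b[1]-o[1]))
    return np.array(r)*1e3
q=least_squares(f,[.51,-.068,-1.354]);print(q.x,np.round(q.fun,1));np.save('st.npy',q.x)
import sys;sys.path.insert(0,'.')
import h
for b in A: print(h.st([*b,0])*1e3)
h.rep([(-181,45,400)])
print(h.st([.36,.25,.4]))
s=h.manip.state();r=h.R.from_quat(np.r_[s['tool_rot'][1:],s['tool_rot'][0]])
print(r.inv().apply(np.array([.36,.25,.4])-s['tool_pos'])*1e3)
E
```

```text
[ 0.50945782 -0.06952833 -1.34254487] [-3.5  1.5  1.5 -3.5 -1.7 -0.1 -0.7 -1.1  5.9  1.9  0.9  1.9 -1.4  0.5
 -2.3  5.5]
[21.71627221 -1.40818482  0.        ]
[22.16882156  0.53994226  0.        ]
[-160.19650995   -2.26823548    0.        ]
[-158.38631253    5.5242728     0.        ]
t 1.1 tcp station mm [-686.9 -110.8  404.7] twist needed 0.938 tilt [-0.  0.] F [ 0.8 -0.1 -0.7] g 1.0
(-181, 45, 400) offset [-424.9 -315.7    4.7]
[-0.34505942 -0.07328024  0.4       ]
[-232.44848254 -253.40454974    4.71125705]
```

Call:
{"name": "play_rows", "arguments": {"increments": [{"offset": [-27, -29, 0], "twist": 0.1, "grip": 1}, {"offset": [-54, -58, 0], "twist": 0.2, "grip": 1}, {"offset": [-81, -87, 0], "twist": 0.3, "grip": 1}, {"offset": [-108, -116, 0], "twist": 0.4, "grip": 1}, {"offset": [-135, -145, 0], "twist": 0.5, "grip": 1}]}}

```text
time: 1.52
tool_pos: [0.3132, 0.3864, 0.4047]
tool_rot: [0.0, 0.439, 0.899, 0.0]
contact_force: [1.3, -0.1, 0.1]
gripper_width: 1.001
```

```bash
python3 -c "
import h;h.rep([(-345,-73,400),(-190,45,400)])"
```

```text
t 1.5167 tcp station mm [-488.5  -88.   404.7] twist needed 0.434 tilt [0. 0.] F [ 1.3 -0.1  0.1] g 1.0
(-345, -73, 400) offset [-136.5  -46.7    4.7]
(-190, 45, 400) offset [-326.8   -4.8    4.7]
```

Call:
{"name": "play_rows", "arguments": {"increments": [{"offset": [-34, -12, 0], "twist": 0.1, "grip": 1}, {"offset": [-68, -24, 0], "twist": 0.2, "grip": 1}, {"offset": [-102, -36, 0], "twist": 0.3, "grip": 1}, {"offset": [-136, -42, 0], "twist": 0.4, "grip": 1}, {"offset": [-170, -38, 0], "twist": 0.434, "grip": 1}]}}

```text
time: 1.93
tool_pos: [0.3879, 0.2289, 0.4051]
tool_rot: [0.0, 0.622, 0.783, 0.0]
contact_force: [1.0, 0.6, 0.2]
gripper_width: 1.001
```

```bash
python3 -c "
import h;h.rep([(-190,45,400),(-190,45,300)])"
```

```text
t 1.9333 tcp station mm [-318.2  -50.9  405.1] twist needed -0.0 tilt [0.001 0.   ] F [1.  0.6 0.2] g 1.0
(-190, 45, 400) offset [-128.2   95.9    5.2]
(-190, 45, 300) offset [-128.2   95.8  105.2]
```

Call:
{"name": "play_rows", "arguments": {"increments": [{"offset": [-32, 24, 5], "twist": 0, "grip": 1}, {"offset": [-64, 48, 20], "twist": 0, "grip": 1}, {"offset": [-96, 72, 50], "twist": 0, "grip": 1}, {"offset": [-128, 96, 80], "twist": 0, "grip": 1}, {"offset": [-128, 96, 105], "twist": 0, "grip": 1}]}}

```text
time: 2.35
tool_pos: [0.5144, 0.1259, 0.3017]
tool_rot: [0.003, 0.622, 0.783, 0.002]
contact_force: [0.8, 1.0, 0.5]
gripper_width: 1.002
```

```bash
python3 - <<'E'
import h,cv2,numpy as np
h.rep([(-190,45,300)])
m=h.manip
for c in ['scene','side','wrist']:
    K=m.get_calibration(c);T=np.array(K['T']);im=m.grab_frame(c)
    for q in ['station','gate_frame','treadle_mid','rack','push_face']:
        for d in m.tip_of(q,c)[:2]: print(c,q,round(d['p'],2),np.round(h.st((T@np.r_[d['xyz'],1])[:3])*1e3,1))
    # overlay model points
    Ti=np.linalg.inv(T)
    for p in [(-290,-36,43),(-290,36,43),(120,-36,43),(120,36,43),(-292,46,66),(136,46,66),(-280,57,65.6),(-280,107,91),(100,107,91),(20,-36,43),(-160,30,70),(-160,-30,70)]:
        v=Ti@np.r_[h.w(np.array(p)/1e3),1]
        if v[2]>0.02:
            u=(K['fx']*v[0]/v[2]+K['cx'],K['fy']*v[1]/v[2]+K['cy'])
            if 0<=u[0]<640 and 0<=u[1]<480: cv2.drawMarker(im,(int(u[0]),int(u[1])),(255,0,255),0,8,1)
    cv2.imwrite(f'pics/{c}1.png',im)
a=cv2.imread('pics/scene1.png')[130:330,210:450];b=cv2.imread('pics/side1.png')[160:400,230:430]
f=lambda x:cv2.resize(x,None,fx=600/x.shape[0]*.75,fy=600/x.shape[0]*.75)
a,b=f(a)[:,:],f(b);cv2.imwrite('pics/m1.png',np.hstack([a,b])[:600,:950]) if a.shape[1]+b.shape[1]<=800 else cv2.imwrite('pics/m1.png',cv2.resize(np.hstack([a,b]),(800,int(450*800/(a.shape[1]+b.shape[1])))))
E
```

```text
t 2.35 tcp station mm [-189.2   49.   301.7] twist needed 0.001 tilt [ 0.008 -0.   ] F [0.8 1.  0.5] g 1.0
(-190, 45, 300) offset [ 0.8 -4.1  1.7]
scene station 0.56 [-1.3  4.3 -3.6]
scene gate_frame 0.81 [-1.1 45.2 62.2]
scene treadle_mid 0.59 [-88.3  75.8  75.3]
scene rack 0.75 [21.1 -2.1 26.7]
scene rack 0.74 [ 119.  -244.3    1.1]
scene push_face 0.78 [ 173.6 -373.8   23.1]
scene push_face 0.63 [-161.4   -0.8   59.3]
side station 0.97 [-3.7  0.7  1.3]
side treadle_mid 0.69 [195.6  -4.4  26.6]
side rack 0.97 [ 1.216e+02 -2.484e+02 -1.000e-01]
side push_face 0.94 [ 175.8 -371.4   18.9]
side push_face 0.66 [-1.572e+02 -1.000e-01  5.430e+01]
```

View pics/m1.png

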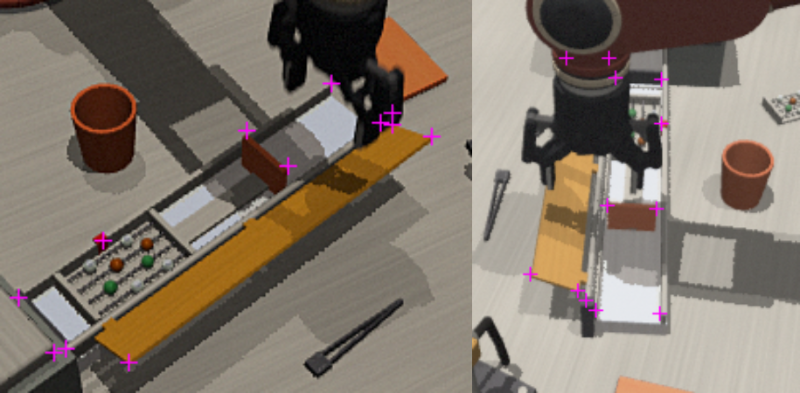

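View pics/wrist1.png

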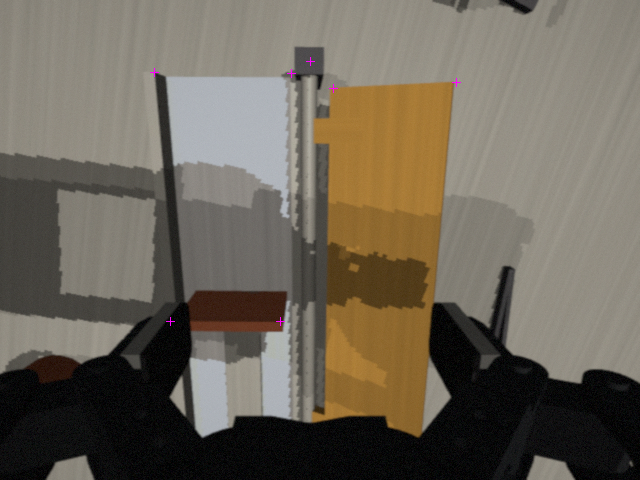

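The side and wrist overlays agree to a few mm. The rack plate's rear face is near station x -159, and the fingers straddle the shaft. Descending onto the treadle.

Call:
{"name": "play_rows", "arguments": {"increments": [{"offset": [0, -4, 20], "twist": 0, "grip": 1}, {"offset": [0, -4, 40], "twist": 0, "grip": 1}, {"offset": [0, -4, 55], "twist": 0, "grip": 1}, {"offset": [0, -4, 68], "twist": 0, "grip": 1}, {"offset": [0, -4, 68], "twist": 0, "grip": 1}]}}

```text
time: 3.67
tool_pos: [0.5066, 0.1273, 0.2295]
tool_rot: [-0.001, 0.621, 0.784, -0.001]
contact_force: [-1.0, -0.3, 3.6]
gripper_width: 1.001
```

```bash
python3 - <<'E'
import h,cv2,numpy as np
h.rep([(-190,45,215)])
cv2.imwrite('pics/s2.png',cv2.resize(h.manip.grab_frame('side')[200:380,240:440],(640,576)))
E
```

```text
t 3.6667 tcp station mm [-192.4   41.8  229.5] twist needed 0.004 tilt [-0.003 -0.   ] F [-1.  -0.3  3.6] g 1.0
(-190, 45, 215) offset [-2.4  3.2 14.5]
```

Call:
{"name": "play_rows", "arguments": {"increments": [{"offset": [0, 3, 7], "twist": 0, "grip": 1}, {"offset": [0, 3, 14], "twist": 0, "grip": 1}, {"offset": [0, 3, 14], "twist": 0, "grip": 1}]}}

```text
time: 3.97
tool_pos: [0.5107, 0.1282, 0.2175]
tool_rot: [0.001, 0.621, 0.784, 0.001]
contact_force: [2.4, 0.2, 3.5]
gripper_width: 0.999
```

```bash
python3 - <<'E'
import h,cv2,numpy as np
h.rep()
m=h.manip
a=cv2.resize(m.grab_frame('side')[200:380,250:430],(400,400))
b=cv2.resize(m.grab_frame('scene')[150:330,230:430],(400,400))
cv2.imwrite('pics/s3.png',np.hstack([a,b]))
E
```

```text
t 3.9667 tcp station mm [-192.3   45.9  217.5] twist needed 0.004 tilt [0.002 0.   ] F [2.4 0.2 3.5] g 1.0
```

View pics/s3.png

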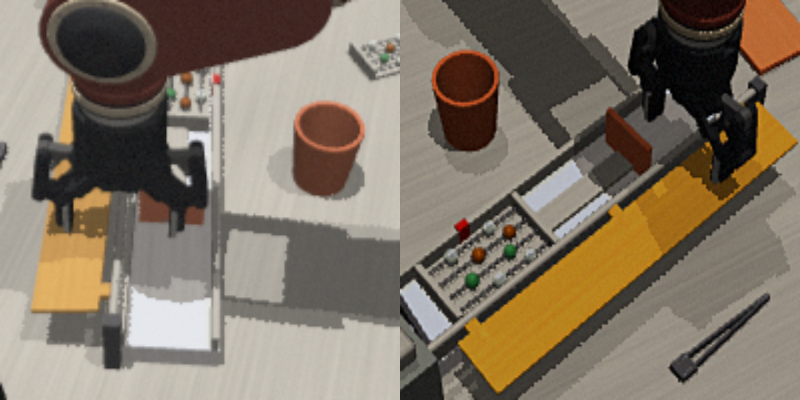

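The fingertip is on the treadle and the push finger is in the chute behind the plate. The treadle's kiln-side outer corner is at about scene pixel (280,327). I'll get the gate angle from that.

```bash
cat >> h.py <<'E'
def corner():
    K=manip.get_calibration('scene');Ti=np.linalg.inv(np.array(K['T']))
    for th in np.arange(0,1.0,.1):
        s=.44-th;o=[]
        for X in (100,-280):
            p=(X,46+68*np.cos(s)-2*np.sin(s),60+68*np.sin(s)+2*np.cos(s))
            v=Ti@np.r_[w(np.array(p)/1e3),1];o+=[K['fx']*v[0]/v[2]+K['cx'],K['fy']*v[1]/v[2]+K['cy']]
        print(round(th,1),np.round(o,1))
E
python3 - <<'E'
import h,cv2
h.corner()
im=cv2.resize(h.manip.grab_frame('scene')[250:350,220:320],(800,600)[::-1] and (600,600),interpolation=cv2.INTER_NEAREST)
cv2.imwrite('pics/c4.png',im)
import numpy as np
f=h.manip.grab_frame('scene').astype(int);m=(f[...,2]-f[...,0]>90)&(f[...,1]>80)
m=m.astype('uint8');n,l,s,c=cv2.connectedComponentsWithStats(m)
i=1+np.argmax(s[1:,4]);ys,xs=np.where(l==i);k=np.argmax(ys);print('lowest',xs[k],ys[k],'right',xs[np.argmax(xs)],ys[np.argmax(xs)],s[i])
f=cv2.imread('pics/scene0.png').astype(int);m=((f[...,2]-f[...,0]>90)&(f[...,1]>80)).astype('uint8')
n,l,s,c=cv2.connectedComponentsWithStats(m);i=1+np.argmax(s[1:,4]);ys,xs=np.where(l==i);k=np.argmax(ys);print('shut lowest',xs[k],ys[k],'right',xs[np.argmax(xs)],ys[np.argmax(xs)],s[i])
E
```

```text
0.0 [275.4 314.2 429.4 199.8]
0.1 [276.6 317.1 430.  202.7]
0.2 [277.6 319.8 430.3 205.5]
0.3 [278.3 322.3 430.3 208.1]
0.4 [278.8 324.5 430.1 210.5]
0.5 [279.1 326.4 429.6 212.7]
0.6 [279.1 328.1 428.9 214.7]
0.7 [278.8 329.4 427.9 216.4]
0.8 [278.3 330.4 426.7 217.9]
0.9 [277.6 331.1 425.4 219.1]
lowest 278 326 right 428 213 [ 259  196  170  131 4528]
shut lowest 275 313 right 427 199 [ 258  193  170  121 3628]
```

Call:
{"name": "play_rows", "arguments": {"increments": [{"offset": [0, 0, 7], "twist": 0, "grip": 1}, {"offset": [0, 0, 12], "twist": 0, "grip": 1}, {"offset": [0, 0, 12], "twist": 0, "grip": 1}, {"offset": [0, 0, 12], "twist": 0, "grip": 1}]}}

```text
time: 4.5
tool_pos: [0.5102, 0.1281, 0.2057]
tool_rot: [0.0, 0.621, 0.784, -0.0]
contact_force: [-1.5, 0.0, 3.4]
gripper_width: 0.997
```

```bash
cat >> h.py <<'E'
def edge():
    import cv2
    f=manip.grab_frame('scene');cv2.imwrite('pics/last.png',f);f=f.astype(int);m=((f[...,2]-f[...,0]>90)&(f[...,1]>80)).astype('uint8')
    n,l,s,c=cv2.connectedComponentsWithStats(m);i=1+np.argmax(s[1:,4]);ys,xs=np.where(l==i);k=np.argmax(ys);print('lowest',xs[k],ys[k],'right',xs[np.argmax(xs)],ys[np.argmax(xs)],s[i])
    T=np.array(manip.get_calibration('scene')['T'])
    for q in ('rack','push_face'):
        for d in manip.tip_of(q,'scene')[:2]: print(q,round(d['p'],2),np.round(st((T@np.r_[d['xyz'],1])[:3])*1e3,1))
E
python3 -c "
import h;h.rep();h.edge()"
```

```text
t 4.5 tcp station mm [-192.3   45.4  205.7] twist needed 0.004 tilt [ 0. -0.] F [-1.5  0.   3.4] g 1.0
lowest 278 330 right 389 245 [ 259  226  131  105 4268]
rack 0.72 [20.4  1.4 27.2]
rack 0.71 [ 118.6 -246.2    1. ]
push_face 0.92 [ 174.2 -374.1   22.8]
push_face 0.61 [-160.8    0.9   60.6]
```

Gate about 0.85 rad open and held. Now the push (tool -x is station +x).

Call:
{"name": "play_rows", "arguments": {"increments": [{"offset": [-8, 0, 0], "twist": 0, "grip": 1}, {"offset": [-16, 0, 0], "twist": 0, "grip": 1}, {"offset": [-24, 0, 0], "twist": 0, "grip": 1}, {"offset": [-32, 0, 0], "twist": 0, "grip": 1}, {"offset": [-40, 0, 0], "twist": 0, "grip": 1}]}}

```text
time: 5.07
tool_pos: [0.5196, 0.089, 0.2061]
tool_rot: [-0.001, 0.621, 0.784, 0.001]
contact_force: [-0.4, 7.0, 4.8]
gripper_width: 1.001
```

```bash
python3 -c "
import h;h.rep();h.edge()"
```

```text
t 5.0667 tcp station mm [-152.1   45.8  206.1] twist needed 0.003 tilt [0.    0.003] F [-0.4  7.   4.8] g 1.0
lowest 278 330 right 375 256 [ 259  237  117   94 3739]
rack 0.96 [ 116.1 -249.9    1.9]
rack 0.86 [40.2 -0.5 27.8]
push_face 0.82 [ 172.8 -372.1   26.5]
push_face 0.79 [-144.1    0.8   61.2]
```

Call:
{"name": "play_rows", "arguments": {"increments": [{"offset": [-9, 0, 0], "twist": 0, "grip": 1}, {"offset": [-18, 0, 0], "twist": 0, "grip": 1}, {"offset": [-27, 0, 0], "twist": 0, "grip": 1}, {"offset": [-36, 0, 0], "twist": 0, "grip": 1}, {"offset": [-45, 0, 0], "twist": 0, "grip": 1}]}}

```text
time: 5.63
tool_pos: [0.5297, 0.0458, 0.2059]
tool_rot: [-0.001, 0.621, 0.784, 0.001]
contact_force: [0.3, 7.8, 7.1]
gripper_width: 0.997
```

```bash
python3 -c "
import h;h.rep();h.edge()"
```

```text
t 5.6333 tcp station mm [-107.8   45.8  205.9] twist needed 0.003 tilt [-0.001  0.003] F [0.3 7.8 7.1] g 1.0
lowest 278 330 right 357 268 [ 259  249   99   82 3087]
rack 0.89 [80.7  1.5 27.6]
rack 0.64 [ 120.  -247.7    1.1]
push_face 0.97 [-98.3   0.6  59.8]
push_face 0.8 [ 174.1 -372.4   23.1]
```

Call:
{"name": "play_rows", "arguments": {"increments": [{"offset": [-9, 0, 0], "twist": 0, "grip": 1}, {"offset": [-18, 0, 0], "twist": 0, "grip": 1}, {"offset": [-27, 0, 0], "twist": 0, "grip": 1}, {"offset": [-36, 0, 0], "twist": 0, "grip": 1}, {"offset": [-45, 0, 0], "twist": 0, "grip": 1}]}}

```text
time: 6.2
tool_pos: [0.5399, 0.0024, 0.2057]
tool_rot: [-0.002, 0.621, 0.784, 0.001]
contact_force: [-0.6, 8.4, 6.2]
gripper_width: 1.001
```

Call:
{"name": "play_rows", "arguments": {"increments": [{"offset": [-9, 0, 0], "twist": 0, "grip": 1}, {"offset": [-18, 0, 0], "twist": 0, "grip": 1}, {"offset": [-27, 0, 0], "twist": 0, "grip": 1}, {"offset": [-36, 0, 0], "twist": 0, "grip": 1}, {"offset": [-45, 0, 0], "twist": 0, "grip": 1}]}}

```text
time: 6.62
tool_pos: [0.5502, -0.0413, 0.2057]
tool_rot: [-0.002, 0.621, 0.784, 0.001]
contact_force: [-0.0, 8.0, 7.5]
gripper_width: 0.999
```

```bash
python3 -c "
import h;h.rep();h.edge()"
```

```text
t 6.6167 tcp station mm [-18.3  46.1 205.7] twist needed 0.003 tilt [-0.002  0.004] F [-0.   8.   7.5] g 1.0
lowest 332 289 right 425 217 [ 328  197   98   93 3019]
rack 0.79 [ 115.  -245.4    0.7]
rack 0.62 [-7.7  1.2 59.4]
push_face 0.95 [ 173.4 -374.8   20.6]
push_face 0.59 [-6.1  1.  59.5]
```

Call:
{"name": "play_rows", "arguments": {"increments": [{"offset": [-8, 0, 0], "twist": 0, "grip": 1}, {"offset": [-15, 0, 0], "twist": 0, "grip": 1}, {"offset": [-21, 0, 0], "twist": 0, "grip": 1}, {"offset": [-23, 0, 0], "twist": 0, "grip": 1}]}}

```text
time: 7.1
tool_pos: [0.5554, -0.0639, 0.2055]
tool_rot: [-0.001, 0.621, 0.784, 0.001]
contact_force: [-1.1, 8.7, 7.2]
gripper_width: 0.999
```

Call:
{"name": "play_rows", "arguments": {"increments": [{"offset": [-2, 0, 0], "twist": 0, "grip": 1}, {"offset": [-3, 0, 0], "twist": 0, "grip": 1}, {"offset": [-3, 0, 0], "twist": 0, "grip": 1}]}}

```text
time: 7.35
tool_pos: [0.556, -0.0664, 0.2055]
tool_rot: [-0.002, 0.621, 0.784, 0.001]
contact_force: [-0.9, 6.4, 6.0]
gripper_width: 0.998
```

```bash
python3 -c "
import h;h.rep();h.edge()"
```

```text
t 7.35 tcp station mm [  7.5  46.1 205.5] twist needed 0.004 tilt [-0.002  0.003] F [-0.9  6.4  6. ] g 1.0
lowest 321 296 right 425 217 [ 317  197  109  100 3443]
rack 0.8 [ 119.  -247.     2.2]
rack 0.39 [ 2.  44.9 64.8]
push_face 0.82 [19.4  2.4 60.3]
push_face 0.78 [ 173.2 -374.5   23.2]
```

Near home but the force has not risen, so the stop isn't touched yet. Continuing in small steps.

Call:
{"name": "play_rows", "arguments": {"increments": [{"offset": [-2, 0, 0], "twist": 0, "grip": 1}, {"offset": [-3, 0, 0], "twist": 0, "grip": 1}, {"offset": [-3, 0, 0], "twist": 0, "grip": 1}]}}

```text
time: 7.75
tool_pos: [0.5565, -0.0681, 0.2055]
tool_rot: [-0.003, 0.621, 0.784, 0.002]
contact_force: [-2.1, 13.2, 8.6]
gripper_width: 0.997
```

```bash
python3 -c "
import h;h.rep()"
```

```text
t 7.75 tcp station mm [  9.3  46.2 205.5] twist needed 0.002 tilt [-0.003  0.007] F [-2.1 13.2  8.6] g 1.0
```

Call:
{"name": "play_rows", "arguments": {"increments": [{"offset": [-2, 0, 0], "twist": 0, "grip": 1}, {"offset": [-3, 0, 0], "twist": 0, "grip": 1}, {"offset": [-3, 0, 0], "twist": 0, "grip": 1}]}}

```text
time: 8.0
tool_pos: [0.5569, -0.0692, 0.2055]
tool_rot: [-0.006, 0.622, 0.783, 0.004]
contact_force: [-4.1, 23.8, 13.2]
gripper_width: 1.002
```

```bash
python3 - <<'E'
import h,cv2,numpy as np
h.rep();h.edge()
a=cv2.resize(h.manip.grab_frame('side')[160:320,260:420],(400,400))
b=cv2.resize(cv2.imread('pics/last.png')[170:330,200:360],(400,400))
cv2.imwrite('pics/v5.png',np.hstack([a,b]))
E
```

```text
t 8.0 tcp station mm [ 10.4  46.3 205.5] twist needed 0.0 tilt [-0.005  0.013] F [-4.1 23.8 13.2] g 1.0
lowest 320 296 right 425 217 [ 316  197  110  100 3475]
rack 0.84 [ 118.1 -250.2    0.3]
push_face 0.75 [21.1  1.3 58.5]
push_face 0.7 [ 172.7 -373.6   22.2]
```

View pics/v5.png

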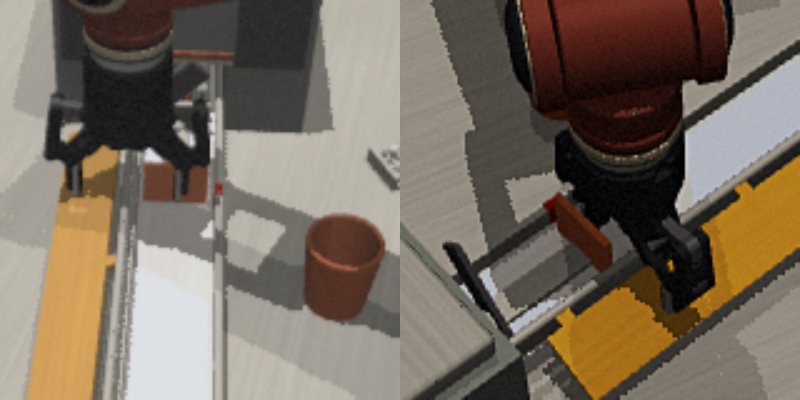

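The plate (right half, around (580,230)) lines up with the red band and the force climbed to 24 N, so the rack is home; the blade is still up. I'll back off along the chute first, then raise.

Call:
{"name": "play_rows", "arguments": {"increments": [{"offset": [6, 0, 0], "twist": 0, "grip": 1}, {"offset": [14, 0, 0], "twist": 0, "grip": 1}, {"offset": [24, 0, 0], "twist": 0, "grip": 1}, {"offset": [34, 0, 0], "twist": 0, "grip": 1}, {"offset": [34, 0, 0], "twist": 0, "grip": 1}]}}

```text
time: 8.62
tool_pos: [0.5496, -0.0389, 0.2057]
tool_rot: [-0.0, 0.62, 0.785, 0.0]
contact_force: [1.6, 1.5, 2.9]
gripper_width: 1.004
```

Call:
{"name": "play_rows", "arguments": {"increments": [{"offset": [0, 0, -8], "twist": 0, "grip": 1}, {"offset": [0, 0, -16], "twist": 0, "grip": 1}, {"offset": [0, 0, -24], "twist": 0, "grip": 1}, {"offset": [0, 0, -32], "twist": 0, "grip": 1}, {"offset": [0, 0, -40], "twist": 0, "grip": 1}]}}

```text
time: 9.03
tool_pos: [0.5494, -0.0404, 0.2459]
tool_rot: [-0.001, 0.621, 0.784, -0.001]
contact_force: [0.3, 0.1, 0.2]
gripper_width: 1.002
```

Call:
{"name": "play_rows", "arguments": {"increments": [{"offset": [0, 0, -20], "twist": 0, "grip": 1}, {"offset": [0, 0, -50], "twist": 0, "grip": 1}, {"offset": [30, 0, -90], "twist": 0, "grip": 1}, {"offset": [60, 0, -110], "twist": 0, "grip": 1}, {"offset": [90, 0, -120], "twist": 0, "grip": 1}]}}

```text
time: 9.45
tool_pos: [0.5296, 0.0476, 0.3708]
tool_rot: [0.003, 0.621, 0.783, 0.002]
contact_force: [0.6, 1.1, 0.1]
gripper_width: 0.996
```

```bash
python3 - <<'E'
import h,cv2,numpy as np
h.rep();h.edge()
m=h.manip
T=np.array(m.get_calibration('side')['T'])
f=m.grab_frame('side');print('side',[(round(d['p'],2),np.round(h.st((T@np.r_[d['xyz'],1])[:3])*1e3,1)) for d in m.tip_of('push_face','side')[:2]])
a=cv2.resize(f[160:320,260:420],(400,400))
b=cv2.resize(cv2.imread('pics/last.png')[170:330,200:360],(400,400))
cv2.imwrite('pics/v6.png',np.hstack([a,b]))
E
```

```text
t 9.45 tcp station mm [-109.5   46.1  370.8] twist needed 0.001 tilt [ 0.007 -0.   ] F [0.6 1.1 0.1] g 1.0
lowest 274 313 right 428 200 [ 258  193  171  121 3450]
rack 0.57 [ 117.9 -247.7    1.4]
push_face 0.71 [ 174.  -372.9   25.5]
push_face 0.61 [19.9  1.7 59.7]
side [(0.88, array([19.5,  1.2, 56.9])), (0.62, array([ 175.9, -372. ,   23.4]))]
```

View pics/v6.png

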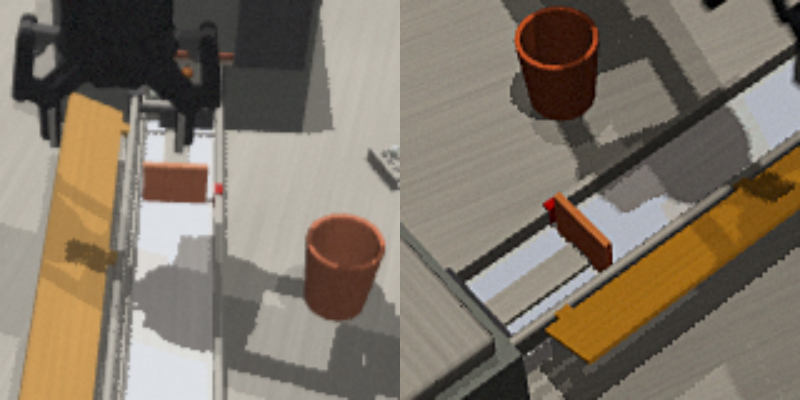

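The gate is shut: the treadle corners are within a pixel of where they started. The plate sits at the red band. I'll let the arm settle and hand in.

Call:
{"name": "play_rows", "arguments": {"increments": [{"offset": [0, 0, 0], "twist": 0, "grip": 1}, {"offset": [0, 0, 0], "twist": 0, "grip": 1}, {"offset": [0, 0, 0], "twist": 0, "grip": 1}]}}

```text
time: 9.95
tool_pos: [0.5292, 0.0465, 0.3646]
tool_rot: [-0.001, 0.621, 0.784, -0.001]
contact_force: [-0.2, 0.5, 0.2]
gripper_width: 0.999
```

```bash
python3 -c "
import h;h.rep();print(h.manip.job_done())"
```

```text
t 9.95 tcp station mm [-108.5   45.5  364.6] twist needed 0.002 tilt [-0.002 -0.   ] F [-0.2  0.5  0.2] g 1.0
the job is handed in; nothing more can be done
None
```

The large rack is in the kiln against the stop, the gate is shut, and I handed the job in at about 10 s; no verdict was given. With the gripper open across the gate shaft, one fingertip held the treadle down. The gate read about 0.85 rad open before the push. The other fingertip pushed the copper end plate along the chute until the force rose to 24 N at the stop. I then backed off along the chute and raised the arm to let the gate close.

**Last checks:**
- **Rack position:** the end plate's rear face measured 19.9 mm (scene camera) and 19.5 mm (side camera) along the chute. The target is 20 mm, and the plate sits at the red band.
- **Gate:** the treadle corners were within 1 pixel of where they started, so the gate reads as shut.
- **Contact:** force on the tool was about 0.5 N with the arm clear of everything.
- **Other objects:** I steered clear of the cup, marver plate, tweezers and torch, but did not re-measure their positions at the end.

**What disagreed:** the networks also reported the small look-alike rack, and I ignored it. With the rack home, the network no longer found the tray origin inside the kiln. The home check therefore rests on the end plate and the rise in force. During the last part of the push the arm hid the treadle's kiln-side corner, so I judged the gate open from the finger height and from the blade still being up in the picture.

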